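# Slide a mirror onto the inspection stage and retain it

## Task

Slide the round mirror, lying face up in its dark metal cell, across the desk and up onto the low stage under the ring light until it is fully home against both stop pins; push it by its rim, as it must stay flat and its glass must not be touched. Then push the retaining bolt fully shut behind it by its knob. Leave the other things on the desk where they stand.

Things in the scene. Friction and masses are not known exactly. Their poses are not given: they have to be found in the camera images.
- mirror_centre (a point): Centre, half-way up, of the mirror in its cell: a flat round disc 116 mm across and 28 mm high, loose, about 0.65 kg, wider than the gripper opens. The dark metal cell is the lower 26 mm (its rim is where to push); the pale glass, 92 mm across, stands 2 mm proud on top. It starts flat on the desk in front of the stage. z axis up out of the glass.
- stage_home (a point): Where mirror_centre lies when the mirror is fully home; 17 mm above the desk, 14 mm above the stage plate. Axes: x horizontal, from the open front to the back, the way the mirror is slid in; y to the left seen along x; z up. Two upright steel stop pins, 12 mm across, tops 24 mm above the desk, stand at x +37 mm, y +52 and -52 mm from this point.
- stage: The fixed stage: a dark steel plate 3 mm thick and 144 mm wide (y), with a ramp at its front from the desk (x -104 mm) up to the plate (x -75 mm). Origin on the desk, 17 mm below stage_home, same axes. At x +80 mm stands a column 22 mm thick and 248 mm high that carries the camera and ring light.
- ring_light (a point): Centre of the underside of the black ring light, straight above stage_home and 140 mm above the desk. It is 140 mm across and 18 mm thick, with a grey camera above. A tool standing vertical at the rear of the mirror strikes it before the mirror is home; one tilted about 30 to 45 degrees, its wrist leaning out to the front (-x of stage_home), passes under it.
- bolt (a joint): Travel (m) of the retaining bolt: 0 drawn back, 0.066 fully shut on its stop; grows as it slides along -y of stage_home, from the left across the front of the stage. The bolt is a flat steel bar 15 mm wide, 7 to 16 mm above the desk, in a dark housing 92 mm long. It starts at 0 to 0.010, stays where left and takes about 1.5 N. Shut, it stands some 5 mm off the rim of a mirror that is home.
- bolt_knob (a point): Middle of the upright black knob on the bolt, to be pushed: 18 mm across, from 15 to 49 mm above the desk (this point 33 mm). Drawn back it is at x -70, y +133 mm from stage_home; shut at y +67 mm. The housing reaches 20 mm above the desk, from y +78 to +170 mm, 30 mm wide in x, centred under the knob's path.
- glass: The glass on the mirror, 92 mm across, 4 mm thick; origin at the centre of its underside, 24 mm above the cell's underside.
- eyepiece: Bystander: a black and white eyepiece, 34 mm across, 50 mm high, standing between the power strip and the stage. Origin at the centre of its underside, as for all bystanders.
- tape: Bystander: a roll of white tape lying flat, 64 mm across, 19 mm high.
- carton: Bystander: an upright carton 37 x 50 x 72 mm high.
- case: Bystander: a black screw-top case, 37 mm across, 48 mm high.
- fork: Bystander: a flat black clamp bar 22 x 64 x 8 mm.
- dish: Bystander: a clear petri dish 59 mm across, 14 mm high.
- cap: Bystander: a flat black lens cap 42 mm across, 8 mm high.

How it is judged:
By the outcome, as a careful person would: the job done as asked, in the order asked, and still so for the second after the job is handed in, with the robot touching nothing.
It also fails if it takes over 64 s, if anything falls off the work surface, if the arm or the gripper's body presses on something with over 40 N, if the wrist force passes 120 N, or if a joint passes its speed limit or range.

## Robot

A 6-joint arm with a two-finger parallel gripper is mounted at the origin on a cart in front of the work surface, level with it; the furniture and walls round the work are solid. World frame = base frame: x ahead of the robot, y to its left, z up, the work surface at z = 0. Lengths are in m, angles in rad, forces in N, time in s.
With the tool pointing down it reaches from about 0.35 to 0.85 m from the base axis. Payload 8.1 kg.
Tool frame: the origin (TCP) lies between the finger pads; the fingertips stand 22 mm ahead of it and the grasp point (between the pads) lies 3 mm ahead of it; z points along the fingers, y is the line along which they close (so a half turn about z gives the same grasp; the last joint's range is limited). The gripper opens to 85 mm and grips with 20 to 120 N. Pads are 22 mm wide; open, the fingers measure 114 mm over their backs; the gripper's body (76 mm by 85 mm) begins 54 mm behind the grasp point. The pads swing forward as they close: fully open they stand 13 mm farther back than shut.
Start: joints at [-0.085, 0.13, 1.488, -0, 1.523, -0.085], TCP at [0.6, 0, 0.253] pointing down, gripper open.
Joint ranges: [-2.96, 2.96], [-0.89, 2.26], [0.02, 2.5], [-1.34, 4.48], [0, 2.73], [-2.66, 2.66]. Speed limits (rad/s): [2.39, 2.39, 2.79, 3.14, 3.14, 3.14].

## Interface

Orientations are given as a unit quaternion [w, x, y, z].
In Python, from bench import bot gives the robot as it stands.
- The arm moves only by the tool play_rows, never from a script. Its argument "steps" is a list of rows, each a list of 7 numbers: the turn, a rotation vector about the world's x, y, z in units of 90 degrees (1.0 is 90 degrees), then the shift along the world's x, y, z in units of 0.15 m (1.0 is 0.15 m), then the opening, from -1 (shut) to 1 (fully open). A call has 1 to 8 rows; each row shifts and turns the commanded pose from where the row before left it; what a row does not reach is not made up. A row lasts 1/12 s, in which the tool goes at most 41.7 mm and 7.16 degrees, less where a joint would pass 70% of its speed; a pose out of reach is approached as far as the arm can. A call with a number of a shift or a turn outside -1 to 1 is refused whole. A call with a gripper value outside its range is refused whole. The fingers move at their own pace and stop on an object; the grip force is fixed at half the most. Time passes only in rows, so rows that do not move let the fingers close. It gives the time, the measured TCP pose, the force, the opening and the grip force at its end, in the units of the state.
- bot.read_state(): the state, without advancing time (a new reading comes with each control period).
- bot.get_image(name): name is "scene" or "side" or "wrist"; returns (picture, depth): 420x560x3 uint8, red, green, blue; 420x560 float32, m along the optical axis (not along the pixel's ray), 0 where there is no reading.
- bot.camera_params(name): a dict with "fx", "fy", "cx", "cy" (pixels), "extrinsics" (4x4, takes a point from world to camera coordinates); the wrist camera has in their place "T_tool_cam" (4x4, takes a point from camera to tool coordinates, whose origin is the TCP and whose axes are the flange's). Camera axes: x right, y up, looking along -z (the intrinsics and any distortion apply to the point x, -y, -z); pixel columns grow to the right and rows downward; lengths in m; the calibration is good to about 2 mm. The wrist camera is an equidistant fisheye: a pixel r from the principal point sees the ray r / f radians off the axis. A picture is of the moment at which its call begins: read the wrist's pose just before it. camera_params takes no time and is no camera call.
- bot.close_job(): hands the job in; it is judged then, once.
Trained networks look in the newest picture that a camera, given by its name, has taken for a name from the list of things; names that differ only in an ending like _2 or _b are one class to them, and where a whole thing is asked for, a point or a joint stands for the part that bears it (a point fixed in the world has none). Each returns a list of dicts, best first, with "conf" (0 to 1); they miss things now and then, are a little off and sometimes report something else, mostly with a low value. They report only what shows in the picture. A call takes as long as a camera call.
- bot.look_for(label, camera): "centre" ([row, column] in pixels, amid what is visible of it).
- bot.outline_of(label, camera): "pixels" (420x560 bool, what is visible of it) and "centre" ([row, column] in pixels, amid what is visible of it).
- bot.landmark_of(label, camera): "centre" ([row, column] in pixels: a listed point, or the origin of a listed thing).
The state is a dict: "clock": time; "q": joint angles; "joint_velocities": joint speeds; "joint_efforts": joint torques, N m; "eef_pos": TCP position; "tool_rot": TCP orientation; "contact_force": force on the tool from outside, world axes, zero at the start; "ft_torque": the same for the moment, N m; "finger_gap": finger opening in m; "gripper_force": force on a finger pad.
Only numpy, scipy, OpenCV 4.12 (cv2) and the standard library are available. Lean on these libraries where they do the work, as an engineer would, in place of code of your own. Each camera call takes 0.05 s, during which the arm holds its last target. There are 200 camera calls.

## Working session

There is one attempt and no reset: what is moved stays moved. The work goes in short steps, Python scripts to look and compute and a tool call to move; the robot and the scene stay as the last step left them, time stands still between calls to the robot, and variables do not carry over. Pictures are saved under pics/ and viewed, at most 10 in all, crops included, and the job is handed in when it is done.

Besides the shell and the picture viewer there is one more tool, called in YAML: its name, and indented under it one key for each argument. play_rows: Moves the arm, as the interface text tells. Shifts and turns lie within -1 to 1; 1 stands for 0.15 m of shift or 90 degrees of turn. Its arguments: {"type":"object","properties":{"steps":{"type":"array"}},"required":["steps"]}

```bash
mkdir -p pics
cat > h.py <<'E'
import numpy as np, cv2
from bench import bot
def px2w(cam,rc,z=None,depth=None):
    p=bot.camera_params(cam); E=np.linalg.inv(np.array(p["extrinsics"]))
    d=np.array([(rc[1]-p["cx"])/p["fx"],-(rc[0]-p["cy"])/p["fy"],-1.])
    o=E[:3,3]; v=E[:3,:3]@d
    if depth is not None: return o+v*depth
    return o+v*(z-o[2])/v[2]
def ray(cam,rc):
    a=px2w(cam,rc,depth=0.);b=px2w(cam,rc,depth=1.);v=b-a;return a,v/np.linalg.norm(v)
def tri(r1,r2):
    A=np.zeros((3,3));b=np.zeros(3)
    for o,v in (r1,r2):
        P=np.eye(3)-np.outer(v,v);A+=P;b+=P@o
    x=np.linalg.solve(A,b)
    return x,[round(float(np.linalg.norm((np.eye(3)-np.outer(v,v))@(x-o))),4) for o,v in (r1,r2)]
E
python3 - <<'E'
from h import *
np.set_printoptions(precision=4,suppress=True)
C={}
for c in("scene","side"):
    im,d=bot.get_image(c); cv2.imwrite(f"pics/{c}0.png",im[:,:,::-1])
    print(c,{k:np.round(v,3) for k,v in bot.camera_params(c).items()})
    for l in("mirror_centre","stage_home","ring_light","bolt_knob","stage","glass","eyepiece","tape","carton","case","fork","dish","cap"):
        r=bot.landmark_of(l,c)[:2]
        if r: C[l,c]=r[0]["centre"]
        print(c,l,[(np.round(x["centre"],1),round(x["conf"],2)) for x in r])
for l in {k[0] for k in C}:
    if (l,"scene") in C and (l,"side") in C: print(l,*tri(ray("scene",C[l,"scene"]),ray("side",C[l,"side"])))
print(bot.read_state())
E
```

```text
scene {'fx': np.float64(492.38), 'fy': np.float64(492.38), 'cx': np.float64(282.456), 'cy': np.float64(209.309), 'extrinsics': array([[-0.834, -0.552,  0.004,  0.532],
       [ 0.311, -0.463,  0.83 , -0.268],
       [-0.456,  0.693,  0.558, -1.227],
       [ 0.   ,  0.   ,  0.   ,  1.   ]])}
scene mirror_centre [(array([228.7, 358.2]), 0.69), (array([256.8, 269.9]), 0.65)]
scene stage_home [(array([303.4, 248.3]), 0.73), (array([307., 247.]), 0.18)]
scene ring_light [(array([269.3, 247.3]), 0.87)]
scene bolt_knob [(array([292.7, 302.5]), 0.6)]
scene stage [(array([309.3, 247.3]), 0.76)]
scene glass [(array([253.2, 270.4]), 0.65)]
scene eyepiece [(array([224.7, 259.8]), 0.65), (array([263.6, 317.8]), 0.52)]
scene tape [(array([237.2, 221.8]), 0.85)]
scene carton [(array([219.4, 240.2]), 0.97)]
scene case [(array([211.9, 285.2]), 0.67), (array([303.2, 249.7]), 0.44)]
scene fork [(array([227.7, 257.7]), 0.46)]
scene dish [(array([211.6, 361.9]), 0.68)]
scene cap [(array([229.6, 357.9]), 0.58), (array([221. , 237.6]), 0.24)]
side {'fx': np.float64(541.464), 'fy': np.float64(541.464), 'cx
[... 1369 characters left out ...]
bolt_knob [0.4274 0.223  0.0295] [0.002, 0.002]
glass [0.5898 0.1315 0.0229] [0.0023, 0.0023]
carton [0.783  0.0267 0.0081] [0.0032, 0.0032]
dish [ 0.4823 -0.2369 -0.0004] [0.0006, 0.0006]
{'clock': 1.4, 'q': array([-0.0854,  0.1304,  1.4882,  0.    ,  1.523 , -0.0854]), 'joint_velocities': array([-0.    , -0.0009,  0.0003,  0.0015,  0.0003, -0.    ]), 'joint_efforts': array([ -0.0005, -56.9311, -50.0853,  -0.0004,   0.0014,  -0.    ]), 'eef_pos': array([0.6   , 0.    , 0.2533]), 'tool_rot': array([-0.    ,  0.7071,  0.7071,  0.    ]), 'contact_force': array([-0.2542, -0.4416, -0.0175]), 'ft_torque': array([-0.0183, -0.0068, -0.0062]), 'gripper_force': 0.0, 'finger_gap': 0.08515123215205654}
```

View pics/scene0.png

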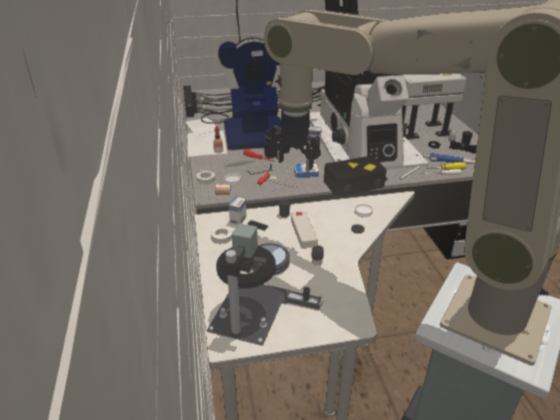

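View pics/side0.png

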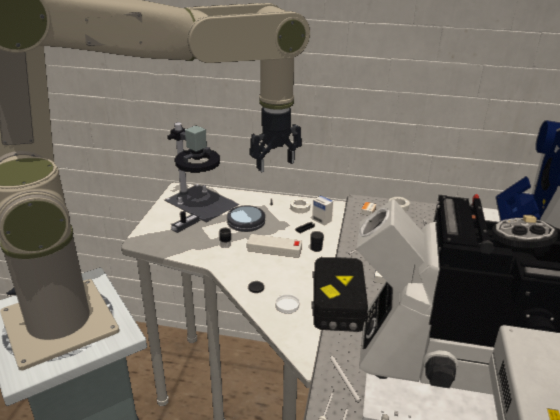

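The scene view shows the stage plate at about (318,245), ring at (265,247), mirror at (258,270), knob at (294,306) and eyepiece at (253,318). The side view shows the mirror at (217,247), stage at (200,200), knob at (216,184) and eyepiece at (236,225). The mirror_centre and eyepiece guesses need correcting. Next I'll take the wrist view.

```bash
cat >> h.py <<'E'
from scipy.spatial.transform import Rotation as R
def wray(st,rc):
    p=bot.camera_params("wrist"); T=np.array(p["T_tool_cam"])
    x=(rc[1]-p["cx"])/p["fx"]; y=(rc[0]-p["cy"])/p["fy"]; t=np.hypot(x,y)
    s=np.sin(t)/t if t>1e-9 else 1
    d=np.array([x*s,-y*s,-np.cos(t)])
    q=st["tool_rot"]; Q=R.from_quat([q[1],q[2],q[3],q[0]]).as_matrix()
    return np.array(st["eef_pos"])+Q@T[:3,3], Q@T[:3,:3]@d
def onz(r,z): return r[0]+r[1]*(z-r[0][2])/r[1][2]
E
python3 - <<'E'
from h import *
np.set_printoptions(precision=4,suppress=True)
print("mirror",tri(ray("scene",(256.8,269.9)),ray("side",(213.5,248.5))))
print("eyep",tri(ray("scene",(263.6,317.8)),ray("side",(246.2,221.3))))
st=bot.read_state(); im,d=bot.get_image("wrist"); cv2.imwrite("pics/w0.png",im[:,:,::-1])
for l,z in dict(mirror_centre=.014,stage_home=.017,ring_light=.14,bolt_knob=.033,stage=0,glass=.024,eyepiece=0,case=0,fork=0,tape=0).items():
    for x in bot.landmark_of(l,"wrist")[:2]: print(l,np.round(x["centre"],1),round(x["conf"],2),onz(wray(st,x["centre"]),z))
E
```

```text
mirror (array([0.5916, 0.1408, 0.0235]), [0.006, 0.006])
eyep (array([ 0.468 ,  0.0711, -0.0013]), [0.0034, 0.0034])
mirror_centre [273.8 171.6] 0.71 [ 0.4627 -0.132   0.014 ]
mirror_centre [ 47.3 263. ] 0.66 [0.5859 0.1415 0.014 ]
ring_light [ 74.  423.6] 0.61 [0.7112 0.1058 0.14  ]
stage [ 73.9 423.8] 0.42 [ 0.7774  0.1237 -0.    ]
glass [ 45.1 266.7] 0.94 [0.5902 0.1421 0.024 ]
glass [330.4 198.3] 0.24 [ 0.4914 -0.2175  0.024 ]
eyepiece [114.6 173.7] 0.97 [0.48   0.0694 0.    ]
eyepiece [237.4 340.3] 0.23 [ 0.6811 -0.0846  0.    ]
case [236.2 342.9] 0.64 [ 0.6844 -0.083   0.    ]
fork [160.1 377.6] 0.82 [0.7216 0.0148 0.    ]
fork [332.1 197.1] 0.65 [ 0.4815 -0.2412  0.    ]
tape [ 72.4 421.8] 0.82 [0.7747 0.1252 0.    ]
```

View pics/w0.png

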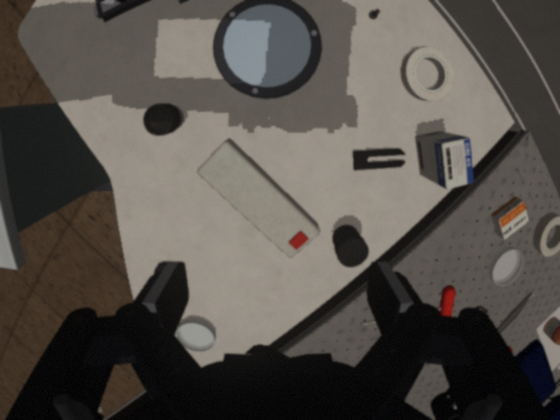

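The wrist view shows the mirror at (47,267), the eyepiece at (118,163) and the power strip from (140,230) to (255,290). The mirror is at about (0.588, 0.141) and home at about (0.527, 0.322), with the stage x axis heading about 107°. I'll turn the tool and tilt it towards the stage for a closer look.

play_rows:
  steps:
    - [0, 0, 0.065, 0, 0.05, 0, 0.18]
    - [0, 0, 0.065, 0, 0.05, 0, 0.18]
    - [0, 0, 0.06, 0, 0.05, 0, 0.18]
    - [0.071, 0.022, 0, 0, 0.0, 0, 0.18]
    - [0.071, 0.022, 0, 0, 0, 0, 0.18]
    - [0.071, 0.022, 0, 0, 0, 0, 0.18]
    - [0.071, 0.022, 0, 0, 0, 0, 0.18]
    - [0.071, 0.022, 0, 0, 0, 0, 0.18]

```text
clock: 2.62
eef_pos: [0.6007, 0.0221, 0.2548]
tool_rot: [-0.232, 0.568, 0.77, 0.173]
contact_force: [-0.1, 0.5, -0.8]
finger_gap: 0.0507
gripper_force: 0.0
```

play_rows:
  steps:
    - [0.071, 0.022, 0, 0, 0, 0, 0.18]
    - [0, 0, 0, 0, 0, 0, 0.18]
    - [0, 0, 0, 0, 0, 0, 0.18]

```text
clock: 2.87
eef_pos: [0.5997, 0.0212, 0.251]
tool_rot: [-0.277, 0.559, 0.755, 0.202]
contact_force: [0.4, -0.6, -0.4]
finger_gap: 0.0501
gripper_force: 0.0
```

Run:
```python
from h import *
np.set_printoptions(precision=4,suppress=True)
st=bot.read_state(); im,d=bot.get_image("wrist"); cv2.imwrite("pics/w1.png",im[:,:,::-1])
q=st["tool_rot"];print(st["eef_pos"],R.from_quat([q[1],q[2],q[3],q[0]]).as_matrix(),st["finger_gap"],st["clock"],st["q"])
for l,z in dict(mirror_centre=.014,stage_home=.017,ring_light=.14,bolt_knob=.033,stage=0,glass=.024,eyepiece=0).items():
    for x in bot.landmark_of(l,"wrist")[:2]: print(l,np.round(x["centre"],1),round(x["conf"],2),onz(wray(st,x["centre"]),z))
np.save("d1.npy",d)
```

```text
[0.5997 0.0212 0.251 ] [[-0.2205  0.9563 -0.1919]
 [ 0.7322  0.2922  0.6152]
 [ 0.6444 -0.0049 -0.7646]] 0.05009123902881086 2.8667 [-0.3517  0.4233  1.2937  0.5612  1.851  -0.607 ]
mirror_centre [217.5 294.6] 0.58 [0.5849 0.1429 0.014 ]
stage_home [ 97.2 289. ] 0.75 [0.525  0.3258 0.017 ]
bolt_knob [128.5 197.8] 0.68 [0.4226 0.223  0.033 ]
stage [106.3 290. ] 0.61 [0.528  0.3225 0.    ]
glass [217.5 297.1] 0.72 [0.5884 0.14   0.024 ]
eyepiece [250.5 196.6] 0.74 [0.478  0.0686 0.    ]
```

View pics/w1.png

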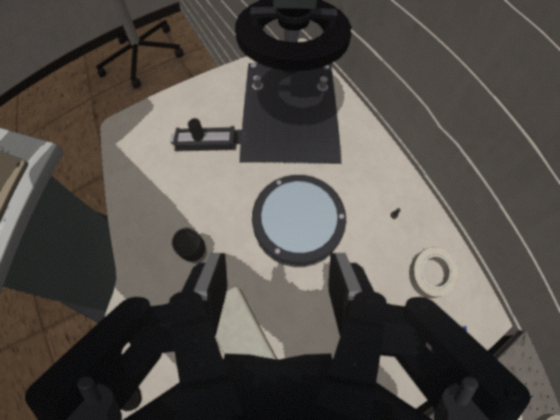

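The wrist view shows the ramp's front corners at (160,240) and (162,341), the pins at about (84,257) and (86,323), the mirror at (218,299), the knob at (128,196) and the bolt bar tip at (136,241). I'll use these to get the stage axes.

Run:
```python
from h import *
np.set_printoptions(precision=4,suppress=True)
st=bot.read_state()
W=lambda rc,z: onz(wray(st,rc),z)
L,Rr=W((160,240),0),W((162,341),0); print("ramp",L,Rr)
v=(Rr-L)[:2]; print(np.linalg.norm(v)); ys=-v/np.linalg.norm(v); xs=np.array([ys[1],-ys[0]]); print("xs",xs,np.degrees(np.arctan2(xs[1],xs[0])))
print("home",(L+Rr)[:2]/2+.104*xs)
im=cv2.imread("pics/w1.png")
cv2.imwrite("pics/w1c.png",cv2.resize(im[50:175,160:360],(800,500),interpolation=cv2.INTER_CUBIC))
bot.get_image("wrist"); o=bot.outline_of("mirror_centre","wrist")
for x in o[:1]:
    m=x["pixels"]; c=max(cv2.findContours(m.astype(np.uint8),0,2)[0],key=cv2.contourArea)[:,0]
    P=np.array([W((b,a),.024) for a,b in c])[:,:2]; print(x["conf"],"mirror",cv2.minEnclosingCircle(P.astype(np.float32)*1000))
for n,rc in dict(s1=(290,235),s2=(355,278)).items(): print(n,W(rc,.03))
```

```text
ramp [0.4878 0.2115 0.    ] [0.6255 0.2515 0.    ]
0.14336999064676623
xs [-0.2792  0.9602] 106.21016046764062
home [0.5276 0.3313]
0.94 mirror ((590.5870361328125, 139.88247680664062), 59.95484161376953)
s1 [0.5474 0.0362 0.03  ]
s2 [ 0.6153 -0.019   0.03  ]
```

View pics/w1c.png

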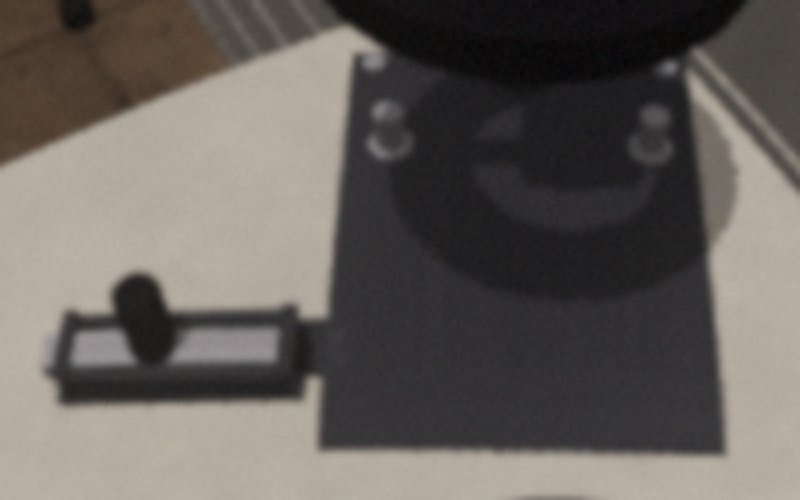

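Zoomed in, the pin bases sit at about (86,257) and (88,323) in the full image, and the ramp front corners at (162,240) and (163,341). The knob's middle is at (130,196), and the bar tip reaches the plate edge. I'll check the pins, the strip height and the push geometry.

Run:
```python
from h import *
np.set_printoptions(precision=4,suppress=True)
st=bot.read_state(); d=np.load("d1.npy")
W=lambda rc,z: onz(wray(st,rc),z)
for z,a,b in((.003,(86,257.5),(87.5,323)),(.024,(76,257),(77.5,323.7))):
    A,B=W(a,z),W(b,z); v=(B-A)[:2]; n=np.linalg.norm(v); ys=-v/n; xs=np.array([ys[1],-ys[0]])
    print(A,B,n,xs,np.degrees(np.arctan2(xs[1],xs[0])),"home",(A+B)[:2]/2-.037*xs)
L,Rr=W((161.75,240),0),W((163,341),0);xs=np.array([-.282,.959]);print("home",(L+Rr)[:2]/2+.104*xs)
print("knob",W((130,196),.033))
T=np.array(bot.camera_params("wrist")["T_tool_cam"]);p=bot.camera_params("wrist")
for rc in((310,235),(340,240),(350,262),(217,298),(250,400)):
    o,v=wray(st,rc); t=np.hypot((rc[1]-p["cx"])/p["fx"],(rc[0]-p["cy"])/p["fy"])
    print(rc,o+v*d[rc]/np.cos(t))
```

```text
[0.4658 0.3508 0.003 ] [0.5685 0.3806 0.003 ] 0.10695553291942107 [-0.2781  0.9606] 106.14561391619944 home [0.5275 0.3302]
[0.4652 0.3532 0.024 ] [0.5668 0.3828 0.024 ] 0.10584005884165443 [-0.2792  0.9602] 106.21295901482833 home [0.5263 0.3325]
home [0.5278 0.3287]
knob [0.4207 0.2226 0.033 ]
(310, 235) [0.5551 0.0143 0.0338]
(340, 240) [ 0.5709 -0.0157  0.0348]
(350, 262) [ 0.5968 -0.0187  0.0346]
(217, 298) [0.5904 0.1414 0.0308]
(250, 400) [0.7303 0.1467 0.0027]
```

Home is at about (0.527, 0.329) with heading 106.2°. The strip's top is about 32 mm high, so I'll approach with a smaller tilt of about 25° and tilt more later.

play_rows:
  steps:
    - [-0.053, -0.016, -0.005, 0.025, 0.053, -0.12, 0.18]
    - [-0.053, -0.016, -0.004, 0.025, 0.053, -0.12, 0.18]
    - [-0.053, -0.016, 0, 0.026, 0.053, -0.12, 0.18]
    - [0, 0, 0, 0.026, 0.053, -0.12, 0.18]
    - [0, 0, 0, 0, 0, -0.2, 0.18]
    - [0, 0, 0, 0, 0, -0.2, 0.18]
    - [0, 0, 0, 0, 0, -0.2, 0.18]
    - [0, 0, 0, 0, 0, -0.2, 0.18]

```text
clock: 4.03
eef_pos: [0.6153, 0.0546, 0.0603]
tool_rot: [-0.174, 0.585, 0.781, 0.131]
contact_force: [0.9, -0.3, -0.8]
finger_gap: 0.0504
gripper_force: 0.0
```

play_rows:
  steps:
    - [0, 0, 0, 0, 0, -0.1, 0.18]
    - [0, 0, 0, 0, 0, -0.09, 0.18]
    - [0, 0, 0, 0, 0, 0, 0.18]
    - [0, 0, 0, 0, 0, 0, 0.18]

```text
clock: 4.37
eef_pos: [0.6156, 0.0543, 0.0333]
tool_rot: [-0.175, 0.585, 0.781, 0.131]
contact_force: [0.7, 0.4, -0.1]
finger_gap: 0.0506
gripper_force: 0.0
```

Run:
```python
from h import *
np.set_printoptions(precision=4,suppress=True)
st=bot.read_state(); im,d=bot.get_image("wrist"); cv2.imwrite("pics/w2.png",im[:,:,::-1])
q=st["tool_rot"];print(st["eef_pos"],R.from_quat([q[1],q[2],q[3],q[0]]).as_matrix(),st["contact_force"],st["q"])
for x in bot.outline_of("mirror_centre","wrist")[:1]:
    m=x["pixels"]; c=max(cv2.findContours(m.astype(np.uint8),0,2)[0],key=cv2.contourArea)[:,0]
    P=np.array([onz(wray(st,(b,a)),.026) for a,b in c])[:,:2]; print(x["conf"],cv2.fitEllipse(P.astype(np.float32)*1000))
```

```text
[0.6156 0.0543 0.0333] [[-0.2538  0.9598 -0.1197]
 [ 0.8685  0.2806  0.4087]
 [ 0.4258 -0.0002 -0.9048]] [ 0.716   0.4286 -0.0785] [-0.2073  0.5304  1.4838  0.3936  1.3629 -0.62  ]
0.94 ((590.343994140625, 140.75942993164062), (113.53763580322266, 115.26741027832031), 9.580503463745117)
```

View pics/w2.png

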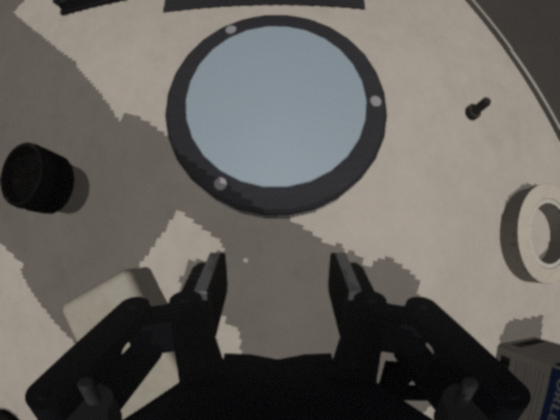

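The mirror is at (110,276) in the wrist view, fit centre (0.590, 0.141), midway between the fingers. I'll push it up to just before the ramp.

play_rows:
  steps:
    - [0, 0, 0, -0.014, 0.044, -0.02, 0.18]
    - [0, 0, 0, -0.014, 0.044, 0, 0.18]
    - [0, 0, 0, -0.014, 0.044, 0, 0.18]
    - [0, 0, 0, -0.014, 0.044, 0, 0.18]
    - [0, 0, 0, -0.014, 0.044, 0, 0.18]
    - [0, 0, 0, -0.014, 0.044, 0, 0.18]
    - [0, 0, 0, -0.014, 0.044, 0, 0.18]
    - [0, 0, 0, -0.014, 0.044, 0, 0.18]

```text
clock: 5.13
eef_pos: [0.5991, 0.1071, 0.0304]
tool_rot: [-0.173, 0.585, 0.781, 0.131]
contact_force: [1.9, -6.9, -0.4]
finger_gap: 0.0502
gripper_force: 2.6
```

play_rows:
  steps:
    - [0, 0, 0, 0.02, -0.064, 0, 0.18]
    - [0.053, 0.016, 0, 0, 0, 0, 0.18]
    - [0.053, 0.016, 0, 0, 0, 0, 0.18]
    - [0.053, 0.016, 0, 0, 0, 0, 0.18]
    - [0, 0, 0, 0, 0, 0, 0.18]
    - [0, 0, 0, 0, 0, 0, 0.18]

```text
clock: 5.63
eef_pos: [0.6011, 0.0964, 0.0284]
tool_rot: [-0.276, 0.565, 0.751, 0.204]
contact_force: [-0.2, -0.2, 0.4]
finger_gap: 0.0501
gripper_force: 0.0
```

```bash
cat >> h.py <<'E'
H=np.array([.527,.329]); XS=np.array([-.279,.960]); YS=np.array([-.960,-.279])
def look(name,zt=.026):
    np.set_printoptions(precision=4,suppress=True)
    st=bot.read_state(); im,d=bot.get_image("wrist"); cv2.imwrite(f"pics/{name}.png",im[:,:,::-1])
    q=st["tool_rot"];print(st["eef_pos"],R.from_quat([q[1],q[2],q[3],q[0]]).as_matrix()[:,2],st["contact_force"],st["clock"])
    e=st["eef_pos"][:2]-H; print("tcp stage",e@XS,e@YS)
    for x in bot.outline_of("mirror_centre","wrist")[:1]:
        m=x["pixels"]; c=max(cv2.findContours(m.astype(np.uint8),0,2)[0],key=cv2.contourArea)[:,0]
        P=np.array([onz(wray(st,(b,a)),zt) for a,b in c])[:,:2]; e=cv2.fitEllipse(P.astype(np.float32)*1000); print(x["conf"],e)
        e=np.array(e[0])/1000-H; print("mirror stage",e@XS,e@YS)
    return st,im
E
python3 -c "
from h import *
look('w3')"
```

```text
[0.6011 0.0964 0.0284] [-0.1835  0.6175 -0.7649] [-0.198  -0.1667  0.4023] 5.6333
tcp stage -0.2439630499154573 -0.006212825749112916
0.6 ((462.7666015625, 64.77780151367188), (37.361263275146484, 92.48784637451172), 96.2125473022461)
mirror stage -0.23573219238281246 0.1353820558776856
```

play_rows:
  steps:
    - [0, 0, 0, -0.015, 0.044, 0.018, 0.18]
    - [0, 0, 0, -0.015, 0.044, 0, 0.18]
    - [0, 0, 0, -0.015, 0.044, 0, 0.18]
    - [0, 0, 0, -0.015, 0.044, 0, 0.18]
    - [0, 0, 0, -0.015, 0.044, 0, 0.18]
    - [0, 0, 0, -0.015, 0.044, 0, 0.18]
    - [0, 0, 0, -0.015, 0.044, 0, 0.18]
    - [0, 0, 0, -0.015, 0.044, 0, 0.18]

```text
clock: 6.4
eef_pos: [0.5842, 0.1509, 0.0336]
tool_rot: [-0.274, 0.563, 0.752, 0.205]
contact_force: [2.2, -6.2, 1.0]
finger_gap: 0.0504
gripper_force: 3.1
```

play_rows:
  steps:
    - [0, 0, 0, -0.015, 0.044, 0, 0.18]
    - [0, 0, 0, -0.015, 0.044, 0, 0.18]
    - [0, 0, 0, -0.015, 0.044, 0, 0.18]
    - [0, 0, 0, -0.015, 0.044, 0, 0.18]
    - [0, 0, 0, -0.015, 0.044, 0, 0.18]
    - [0, 0, 0, -0.015, 0.044, 0, 0.18]

```text
clock: 6.9
eef_pos: [0.5709, 0.1904, 0.0338]
tool_rot: [-0.273, 0.563, 0.752, 0.205]
contact_force: [2.6, -8.2, 4.5]
finger_gap: 0.0505
gripper_force: 4.1
```

```bash
sed -i 's/for x in bot.outline_of("mirror_centre","wrist")\[:1\]/for x in sorted(bot.outline_of("mirror_centre","wrist"),key=lambda x:-x["pixels"].sum())[:1]/' h.py
python3 -c "
from h import *
look('w4',.029)"
```

```text
[0.5709 0.1904 0.0338] [-0.1803  0.6166 -0.7663] [ 2.564  -8.2252  4.4846] 6.9
tcp stage -0.14532321109398552 -0.0034324392762884876
0.79 ((552.0228881835938, 255.38778686523438), (113.90743255615234, 120.21830749511719), 15.79208755493164)
mirror stage -0.07764911041259766 -0.0034841651916504117
```

View pics/w4.png

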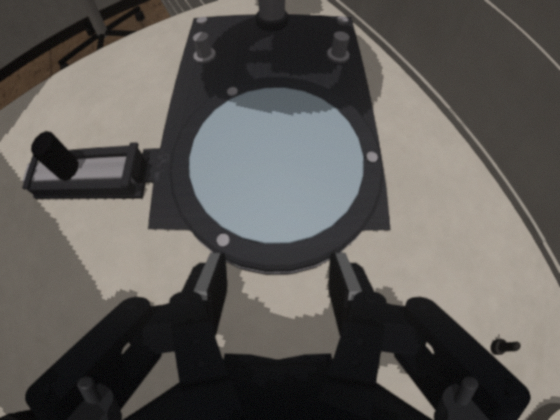

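The mirror is centred on the stage at (165,276) and is partly on the plate, with about 75 mm to go. I'll keep pushing.

play_rows:
  steps:
    - [0, 0, 0, -0.015, 0.044, -0.01, 0.18]
    - [0, 0, 0, -0.015, 0.044, 0, 0.18]
    - [0, 0, 0, -0.015, 0.044, 0, 0.18]
    - [0, 0, 0, -0.015, 0.044, 0, 0.18]
    - [0, 0, 0, -0.015, 0.044, 0, 0.18]
    - [0, 0, 0, -0.015, 0.044, 0, 0.18]
    - [0, 0, 0, -0.015, 0.044, 0, 0.18]
    - [0, 0, 0, -0.014, 0.044, 0, 0.18]

```text
clock: 7.67
eef_pos: [0.5539, 0.2425, 0.0328]
tool_rot: [-0.273, 0.563, 0.752, 0.206]
contact_force: [2.4, -9.6, 8.1]
finger_gap: 0.0505
gripper_force: 5.1
```

play_rows:
  steps:
    - [0, 0, 0, -0.006, 0.02, 0, 0.18]
    - [0, 0, 0, -0.006, 0.02, 0, 0.18]
    - [0, 0, 0, -0.006, 0.02, 0, 0.18]

```text
clock: 7.92
eef_pos: [0.551, 0.2515, 0.0327]
tool_rot: [-0.274, 0.563, 0.752, 0.206]
contact_force: [2.4, -9.6, 6.6]
finger_gap: 0.0506
gripper_force: 5.0
```

```bash
python3 -c "
from h import *
look('w5',.029)"
```

```text
[0.551  0.2515 0.0327] [-0.1797  0.6175 -0.7658] [ 2.428  -9.6403  6.6343] 7.9167
tcp stage -0.08109618315919784 -0.0014196788683446433
0.64 ((533.9804077148438, 311.2598571777344), (106.53998565673828, 115.05671691894531), 109.80681610107422)
mirror stage -0.01897807086181644 -0.0017516915588378914
```

View pics/w5.png

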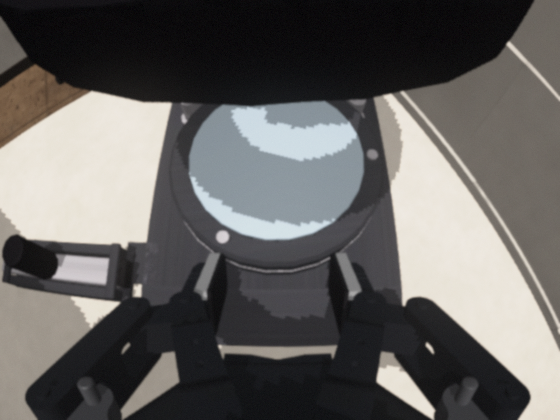

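The fingers have the mirror evenly, with the mirror near the pins and the ring across the top of the view. I'll check the camera's clearance to the ring before the last centimetre.

```bash
python3 -c "
from h import *
np.set_printoptions(precision=4,suppress=True)
st=bot.read_state();T=np.array(bot.camera_params('wrist')['T_tool_cam']);print(T)
o,v=wray(st,(200,280));e=o[:2]-H;print(o,e@XS,e@YS)"
```

```text
[[ 0.001   0.9535  0.3013  0.076 ]
 [ 1.     -0.0009 -0.0006  0.0009]
 [-0.0003  0.3013 -0.9535 -0.121 ]
 [ 0.      0.      0.      1.    ]]
[0.557  0.2332 0.174 ] -0.10030480317513485 -0.002074626400754797
```

play_rows:
  steps:
    - [0, 0, 0, -0.005, 0.016, 0, 0.18]
    - [0, 0, 0, -0.005, 0.016, 0, 0.18]
    - [0, 0, 0, -0.005, 0.016, 0, 0.18]

```text
clock: 8.27
eef_pos: [0.5487, 0.2584, 0.0324]
tool_rot: [-0.274, 0.563, 0.752, 0.205]
contact_force: [3.0, -21.5, 9.7]
finger_gap: 0.0502
gripper_force: 10.7
```

play_rows:
  steps:
    - [0, 0, 0, -0.003, 0.01, 0, 0.18]
    - [0, 0, 0, -0.003, 0.01, 0, 0.18]

```text
clock: 8.43
eef_pos: [0.5487, 0.259, 0.0325]
tool_rot: [-0.272, 0.564, 0.752, 0.205]
contact_force: [0.9, -35.2, 14.9]
finger_gap: 0.0508
gripper_force: 16.6
```

play_rows:
  steps:
    - [0, 0, 0, -0.003, 0.01, 0, 0.18]
    - [0, 0, 0, 0, 0, 0, 0.18]

```text
clock: 8.6
eef_pos: [0.5487, 0.2591, 0.0325]
tool_rot: [-0.271, 0.564, 0.753, 0.204]
contact_force: [0.8, -35.3, 14.5]
finger_gap: 0.0502
gripper_force: 16.5
```

The mirror has stopped hard, with the TCP at stage x -0.073, which matches home. The side load hints that one pin may carry more than the other. I'll back off and check from both fixed cameras.

play_rows:
  steps:
    - [0, 0, 0, 0.018, -0.064, 0, 0.18]
    - [0, 0, 0, 0.018, -0.064, 0, 0.18]
    - [0, 0, 0, 0.018, -0.064, 0, 0.18]
    - [0, 0, 0, 0, 0, 0, 0.18]

```text
clock: 8.93
eef_pos: [0.5543, 0.2335, 0.0309]
tool_rot: [-0.275, 0.564, 0.751, 0.205]
contact_force: [0.4, -0.2, 0.4]
finger_gap: 0.0506
gripper_force: 0.0
```

Run:
```python
from h import *
st,im=look('w6',.029)
a,_=bot.get_image("scene");b,_=bot.get_image("side")
A=cv2.resize(a[255:345,195:325],(390,270),interpolation=2);B=cv2.resize(b[150:240,140:270],(390,270),interpolation=2)
C=np.hstack([A,B]); D=cv2.resize(im[:300,100:460],(390,325)); 
C=np.vstack([C,np.hstack([D,np.zeros_like(D)])]); cv2.imwrite("pics/m6.png",C[:,:,::-1])
```

```text
[0.5543 0.2335 0.0309] [-0.1825  0.618  -0.7647] [ 0.4338 -0.2204  0.4032] 8.9333
tcp stage -0.09931108101630794 0.00046114832168411835
0.89 ((530.8074951171875, 320.36846923828125), (112.4794921875, 121.17070007324219), 15.380348205566406)
mirror stage -0.009348560668945299 -0.0012469982299804475
```

View pics/m6.png

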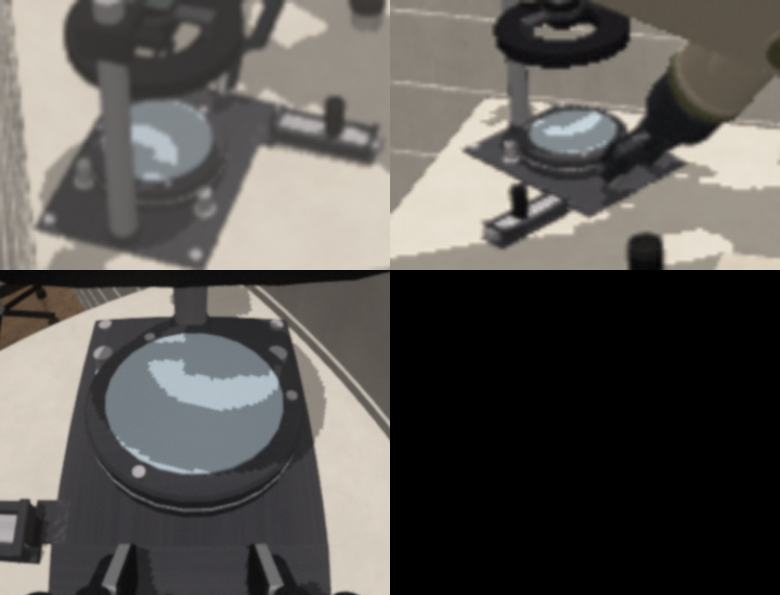

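The picture shows the mirror lying flat, with the pins at both rear shoulders, at crop (352,103) and (352,278). It may sit slightly to the right. I'll give it one seating push with each finger, starting with the right one.

play_rows:
  steps:
    - [0, 0, 0, -0.064, -0.019, 0, 0.18]
    - [0, 0, 0, -0.014, 0.047, 0, 0.18]
    - [0, 0, 0, -0.014, 0.047, 0, 0.18]
    - [0, 0, 0, -0.009, 0.032, 0, 0.18]
    - [0, 0, 0, -0.004, 0.013, 0, 0.18]
    - [0, 0, 0, -0.004, 0.013, 0, 0.18]

```text
clock: 9.63
eef_pos: [0.5389, 0.2528, 0.0306]
tool_rot: [-0.273, 0.564, 0.752, 0.204]
contact_force: [1.4, -28.6, 4.8]
finger_gap: 0.0505
gripper_force: 12.1
```

play_rows:
  steps:
    - [0, 0, 0, -0.003, 0.01, 0, 0.18]
    - [0, 0, 0, -0.003, 0.01, 0, 0.18]
    - [0, 0, 0, 0, 0, 0, 0.18]

```text
clock: 9.88
eef_pos: [0.5388, 0.255, 0.0309]
tool_rot: [-0.273, 0.565, 0.752, 0.204]
contact_force: [1.7, -16.8, -0.7]
finger_gap: 0.0503
gripper_force: 7.8
```

play_rows:
  steps:
    - [0, 0, 0, -0.003, 0.01, 0, 0.18]
    - [0, 0, 0, -0.003, 0.01, 0, 0.18]
    - [0, 0, 0, 0, 0, 0, 0.18]

```text
clock: 10.13
eef_pos: [0.5388, 0.2561, 0.0307]
tool_rot: [-0.271, 0.565, 0.752, 0.204]
contact_force: [1.7, -33.2, 4.6]
finger_gap: 0.0505
gripper_force: 14.7
```

play_rows:
  steps:
    - [0, 0, 0, -0.003, 0.01, 0, 0.18]
    - [0, 0, 0, 0, 0, 0, 0.18]

```text
clock: 10.3
eef_pos: [0.5393, 0.2577, 0.0308]
tool_rot: [-0.27, 0.566, 0.752, 0.205]
contact_force: [9.4, -26.2, -1.2]
finger_gap: 0.0503
gripper_force: 13.4
```

play_rows:
  steps:
    - [0, 0, 0, 0.018, -0.064, 0, 0.18]
    - [0, 0, 0, 0.018, -0.064, 0, 0.18]
    - [0, 0, 0, 0.082, -0.045, 0, 0.18]
    - [0, 0, 0, 0, 0, 0, 0.18]

```text
clock: 10.63
eef_pos: [0.5548, 0.2355, 0.0314]
tool_rot: [-0.275, 0.564, 0.751, 0.205]
contact_force: [1.3, 0.0, -0.2]
finger_gap: 0.0505
gripper_force: 0.0
```

Run:
```python
from h import *
s6=cv2.imread("pics/w6.png")
st,im=look('w7',.029)
f=lambda i:cv2.resize(i[50:220,150:400],(750,510),interpolation=2)[:290]
cv2.imwrite("pics/m7.png",np.vstack([f(s6),f(im[:,:,::-1])]))
```

```text
[0.5548 0.2355 0.0314] [-0.1811  0.6183 -0.7647] [ 1.2592  0.0107 -0.2447] 10.6333
tcp stage -0.09748414262331896 -0.000600213935412014
0.98 ((527.79052734375, 322.6389465332031), (112.90956115722656, 121.52994537353516), 16.783695220947266)
mirror stage -0.006327168457031247 0.001015827667236371
```

View pics/m7.png

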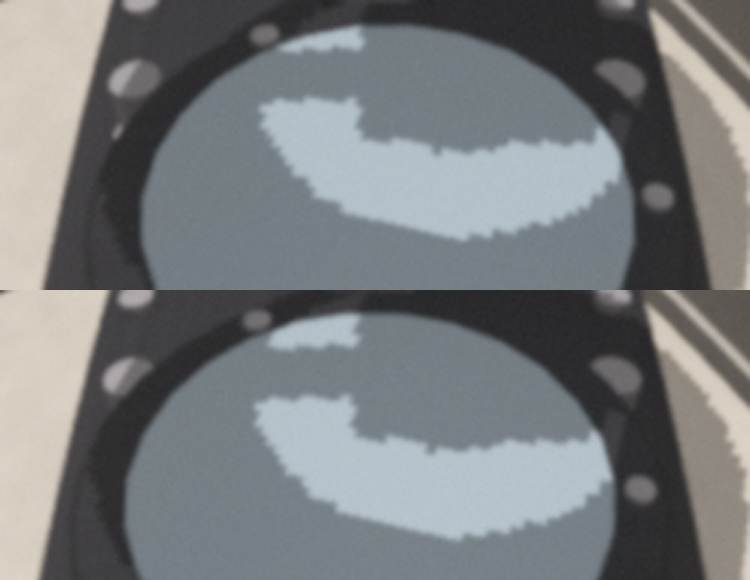

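The mirror moved about 3 mm in and 2 mm left, and both pins now overlap the rim about equally. I'll do a centred push to confirm it is stiff.

play_rows:
  steps:
    - [0, 0, 0, -0.014, 0.047, 0, 0.18]
    - [0, 0, 0, -0.014, 0.047, 0, 0.18]
    - [0, 0, 0, -0.014, 0.048, 0, 0.18]
    - [0, 0, 0, -0.004, 0.013, 0, 0.18]
    - [0, 0, 0, -0.003, 0.01, 0, 0.18]
    - [0, 0, 0, 0, 0, 0, 0.18]

```text
clock: 11.23
eef_pos: [0.5456, 0.2603, 0.0308]
tool_rot: [-0.274, 0.564, 0.752, 0.204]
contact_force: [0.0, -9.9, 1.9]
finger_gap: 0.0503
gripper_force: 4.8
```

play_rows:
  steps:
    - [0, 0, 0, -0.003, 0.01, 0, 0.18]
    - [0, 0, 0, -0.003, 0.01, 0, 0.18]
    - [0, 0, 0, 0, 0, 0, 0.18]

```text
clock: 11.48
eef_pos: [0.5457, 0.2609, 0.0308]
tool_rot: [-0.273, 0.564, 0.752, 0.204]
contact_force: [-0.5, -25.3, 5.9]
finger_gap: 0.0508
gripper_force: 11.8
```

play_rows:
  steps:
    - [0, 0, 0, 0.014, -0.047, 0, 0.18]
    - [0, 0, 0, -0.048, -0.014, 0, 0.18]
    - [0, 0, 0, -0.01, 0.037, 0, 0.18]
    - [0, 0, 0, -0.003, 0.01, 0, 0.18]
    - [0, 0, 0, -0.003, 0.01, 0, 0.18]
    - [0, 0, 0, 0, 0, 0, 0.18]

```text
clock: 11.98
eef_pos: [0.5406, 0.2587, 0.0303]
tool_rot: [-0.27, 0.566, 0.752, 0.204]
contact_force: [8.5, -34.2, -0.4]
finger_gap: 0.0504
gripper_force: 16.4
```

play_rows:
  steps:
    - [0, 0, 0, -0.003, 0.01, 0, 0.18]
    - [0, 0, 0, -0.003, 0.01, 0, 0.18]
    - [0, 0, 0, 0, 0, 0, 0.18]

```text
clock: 12.23
eef_pos: [0.5408, 0.2593, 0.0302]
tool_rot: [-0.268, 0.567, 0.752, 0.204]
contact_force: [8.5, -49.1, 3.3]
finger_gap: 0.0502
gripper_force: 22.6
```

The push is now stiff, with 49 N almost straight along x. I'll back off and re-measure.

play_rows:
  steps:
    - [0, 0, 0, 0.018, -0.064, 0, 0.18]
    - [0, 0, 0, 0.018, -0.064, 0, 0.18]
    - [0, 0, 0, 0.055, -0.045, 0, 0.18]
    - [0, 0, 0, 0, 0, 0, 0.18]

```text
clock: 12.57
eef_pos: [0.5509, 0.24, 0.0312]
tool_rot: [-0.275, 0.564, 0.751, 0.205]
contact_force: [0.5, -0.7, 0.8]
finger_gap: 0.0506
gripper_force: 0.0
```

Run:
```python
from h import *
st,im=look('w8',.029)
for l,z in(("mirror_centre",.017),("stage_home",.017),("glass",.027),("bolt_knob",.033)):
    for x in bot.landmark_of(l,"wrist")[:1]:
        p=onz(wray(st,x["centre"]),z); e=p[:2]-H; print(l,round(x["conf"],2),p,e@XS,e@YS)
# bright pin blobs & glass
g=cv2.cvtColor(im,cv2.COLOR_RGB2GRAY)
for x in bot.outline_of("glass","wrist")[:1]:
    m=x["pixels"].astype(np.uint8);c=max(cv2.findContours(m,0,2)[0],key=cv2.contourArea)[:,0]
    P=np.array([onz(wray(st,(b,a)),.031) for a,b in c])[:,:2].astype(np.float32)
    e=cv2.fitEllipse(P*1000); gc=np.array(e[0])/1000; print("glass",e,(gc-H)@XS,(gc-H)@YS)
b=cv2.inRange(g,75,255); n,_,s,ce=cv2.connectedComponentsWithStats(b)
for i in range(1,n):
    if 15<s[i][4]<400 and s[i][1]<140 and 180<ce[i][0]<380: 
        p=onz(wray(st,ce[i][::-1]),.024)[:2]; print(s[i],ce[i],(p-H)@XS,(p-H)@YS,np.linalg.norm(p-gc))
```

```text
[0.5509 0.24   0.0312] [-0.1821  0.6184 -0.7645] [ 0.4698 -0.6945  0.8424] 12.5667
tcp stage -0.09211215885110634 0.0018596145708735835
0.91 ((527.5250854492188, 322.8733825683594), (112.92491149902344, 121.07597351074219), 17.38199806213379)
mirror stage -0.006028051574707005 0.0012052442321777808
mirror_centre 0.57 [0.5252 0.3287 0.017 ] 0.00016951436409914618 0.0017861552793876356
glass 0.94 [0.5256 0.325  0.027 ] -0.0034580553573107004 0.0025037576738356996
bolt_knob 0.8 [0.4205 0.2193 0.033 ] -0.07558234985473547 0.13286230703016289
glass ((526.7603759765625, 325.9369812011719), (91.06200408935547, 92.03478240966797), 2.803690195083618) -0.002873642944335933 0.0010846213073731278
[185  77  19  18 198] [193.0657  83.697 ] 0.033672243753090365 0.05496446096952472 0.06512303494871784
[352  78  17  14 152] [360.875   83.7434] 0.03370370034764016 -0.05217324870995395 0.0646269100409797
[364 119  11  10  85] [368.8706 123.5412] 0.0013931327489018538 -0.052351998736702036 0.05362168424133963
```

Glass centre to pins measures 65.1 and 64.6 mm, even on both sides and matching the nominal 63.8, so the mirror is home. The knob is at stage (-0.072, +0.132). I'll keep the tilt, shut the gripper, and go out, up and round to the left of the knob.

play_rows:
  steps:
    - [0, 0, 0, 0.037, -0.128, 0, 0.18]
    - [0, 0, 0, 0.037, -0.128, 0, -1]
    - [0, 0, 0, 0.037, -0.128, 0.05, -1]
    - [0, 0, 0, 0, 0, 0.16, -1]
    - [0, 0, 0, 0, 0, 0.16, -1]
    - [0, 0, 0, 0, 0, 0.16, -1]
    - [0, 0, 0, -0.179, -0.052, 0, -1]
    - [0, 0, 0, -0.179, -0.052, 0, -1]

```text
clock: 13.58
eef_pos: [0.5145, 0.1672, 0.1127]
tool_rot: [-0.273, 0.563, 0.753, 0.206]
contact_force: [-0.8, -0.2, 0.3]
finger_gap: 0.0002
gripper_force: 0.0
```

play_rows:
  steps:
    - [0, 0, 0, -0.179, -0.052, 0, -1]
    - [0, 0, 0, -0.179, -0.052, 0, -1]
    - [0, 0, 0, -0.179, -0.052, 0, -1]
    - [0, 0, 0, -0.179, -0.052, 0, -1]
    - [0, 0, 0, 0, 0, 0, -1]
    - [0, 0, 0, 0, 0, 0, -1]

```text
clock: 14.08
eef_pos: [0.4046, 0.1361, 0.1104]
tool_rot: [-0.275, 0.564, 0.751, 0.205]
contact_force: [1.1, 0.7, -0.6]
finger_gap: 0.0
gripper_force: 0.0
```

Run:
```python
from h import *
st,im=look('w9',.029); print(st["q"],st["finger_gap"])
for l,z in(("bolt_knob",.033),("eyepiece",0)):
    for x in bot.landmark_of(l,"wrist")[:2]:
        p=onz(wray(st,x["centre"]),z); e=p[:2]-H; print(l,round(x["conf"],2),x["centre"],p,e@XS,e@YS)
t=np.array([-.083,.172]); w=H+t[0]*XS+t[1]*YS-st["eef_pos"][:2]; print("shift units",w/.15,(.049-st["eef_pos"][2])/.15)
```

```text
[0.4046 0.1361 0.1104] [-0.1829  0.6184 -0.7643] [ 1.0774  0.6969 -0.6092] 14.0833
tcp stage -0.15104515056661952 0.17137182225252348
0.96 ((522.4419555664062, 318.60821533203125), (113.58539581298828, 130.3837890625), 152.5555419921875)
mirror stage -0.008704418884277343 0.0072750305786132875
[-0.2694  0.0304  2.0301  0.5804  1.512  -0.7177] 3.060981822676315e-05
bolt_knob 0.6 [200.8, 330.3] [0.422  0.2188 0.033 ] -0.07648063068827442 0.13153167658511283
shift units [-0.1301  0.435 ] -0.40902601910902847
```

play_rows:
  steps:
    - [0, 0, 0, -0.043, 0.145, 0, -1]
    - [0, 0, 0, -0.043, 0.145, 0, -1]
    - [0, 0, 0, -0.044, 0.145, 0, -1]
    - [0, 0, 0, 0, 0, -0.14, -1]
    - [0, 0, 0, 0, 0, -0.14, -1]
    - [0, 0, 0, 0, 0, -0.125, -1]
    - [0, 0, 0, 0, 0, 0, -1]

```text
clock: 14.87
eef_pos: [0.3843, 0.2017, 0.0469]
tool_rot: [-0.277, 0.564, 0.751, 0.203]
contact_force: [-0.6, -0.7, -0.1]
finger_gap: -0.0003
gripper_force: 0.0
```

play_rows:
  steps:
    - [0, 0, 0, 0.045, 0.013, 0, -1]
    - [0, 0, 0, 0.045, 0.013, 0, -1]
    - [0, 0, 0, 0.045, 0.013, 0, -1]
    - [0, 0, 0, 0, 0, 0, -1]

```text
clock: 15.2
eef_pos: [0.4091, 0.2072, 0.0512]
tool_rot: [-0.274, 0.563, 0.752, 0.206]
contact_force: [0.1, -0.1, 0.0]
finger_gap: -0.0002
gripper_force: 0.0
```

play_rows:
  steps:
    - [0, 0, 0, 0.032, 0.009, 0, -1]
    - [0, 0, 0, 0.032, 0.009, 0, -1]
    - [0, 0, 0, 0.032, 0.009, 0, -1]
    - [0, 0, 0, 0.032, 0.009, 0, -1]

```text
clock: 15.53
eef_pos: [0.4262, 0.2125, 0.05]
tool_rot: [-0.275, 0.563, 0.752, 0.205]
contact_force: [-1.2, -0.4, 0.2]
finger_gap: 0.0
gripper_force: 0.6
```

play_rows:
  steps:
    - [0, 0, 0, 0.032, 0.009, -0.005, -1]
    - [0, 0, 0, 0.032, 0.009, 0, -1]
    - [0, 0, 0, 0.032, 0.009, 0, -1]
    - [0, 0, 0, 0.032, 0.009, 0, -1]

```text
clock: 15.87
eef_pos: [0.4452, 0.218, 0.0489]
tool_rot: [-0.275, 0.564, 0.751, 0.205]
contact_force: [-1.3, 0.2, 0.5]
finger_gap: -0.0
gripper_force: 0.6
```

Run:
```python
from h import *
st,im=look('w10',.029)
for l,z in(("bolt_knob",.033),):
    for c in("wrist","scene","side"):
        if c!="wrist": bot.get_image(c)
        for x in bot.landmark_of(l,c)[:2]:
            p=onz(wray(st,x["centre"]),z) if c=="wrist" else px2w(c,x["centre"],z=z); e=p[:2]-H; print(c,round(x["conf"],2),x["centre"],p,e@XS,e@YS)
```

```text
[0.4452 0.218  0.0489] [-0.1831  0.6181 -0.7644] [-1.3098  0.2169  0.4986] 15.8667
tcp stage -0.0837615017375686 0.1095323810306624
wrist 0.86 [274.6, 327.6] [0.4674 0.2334 0.033 ] -0.07519936097286561 0.08387129918133274
wrist 0.27 [157.9, 442.5] [0.5226 0.3211 0.033 ] -0.006383917558884877 0.006438436718260738
scene 0.7 [289.5, 285.1] [0.4709 0.2399 0.033 ] -0.0698949535770628 0.07870392891830033
side 0.41 [210.0, 193.5] [0.4614 0.2381 0.033 ] -0.06891254341081948 0.08835987992359971
```

The bolt is moving at about 1.3 N, with the knob at y≈0.084. I'll push on to the stop.

play_rows:
  steps:
    - [0, 0, 0, 0.026, 0.007, 0, -1]
    - [0, 0, 0, 0.026, 0.007, 0, -1]
    - [0, 0, 0, 0.026, 0.007, 0, -1]
    - [0, 0, 0, 0.013, 0.004, 0, -1]
    - [0, 0, 0, 0.013, 0.004, 0, -1]

```text
clock: 16.63
eef_pos: [0.4606, 0.2223, 0.0489]
tool_rot: [-0.275, 0.563, 0.752, 0.205]
contact_force: [-1.5, -0.9, 0.0]
finger_gap: -0.0003
gripper_force: 0.6
```

play_rows:
  steps:
    - [0, 0, 0, 0.013, 0.004, 0, -1]
    - [0, 0, 0, 0.013, 0.004, 0, -1]
    - [0, 0, 0, 0, 0, 0, -1]

```text
clock: 16.88
eef_pos: [0.463, 0.2231, 0.0487]
tool_rot: [-0.276, 0.563, 0.752, 0.204]
contact_force: [-6.6, -5.9, 3.8]
finger_gap: 0.0001
gripper_force: 4.2
```

play_rows:
  steps:
    - [0, 0, 0, 0.01, 0.003, 0, -1]
    - [0, 0, 0, 0.01, 0.003, 0, -1]
    - [0, 0, 0, 0, 0, 0, -1]

```text
clock: 17.13
eef_pos: [0.4637, 0.2235, 0.0485]
tool_rot: [-0.278, 0.563, 0.752, 0.202]
contact_force: [-17.0, -14.7, 13.4]
finger_gap: -0.0
gripper_force: 10.8
```

play_rows:
  steps:
    - [0, 0, 0, -0.05, -0.014, 0, -1]
    - [0, 0, 0, -0.08, -0.022, 0, -1]
    - [0, 0, 0, -0.08, -0.022, 0.05, -1]
    - [0, 0, 0, 0, -0.1, 0.15, -1]
    - [0, 0, 0, 0.02, -0.15, 0.15, -1]
    - [0, 0, 0, 0.02, -0.15, 0.1, -1]
    - [0, 0, 0, 0, 0, 0, -1]
    - [0, 0, 0, 0, 0, 0, -1]

```text
clock: 17.8
eef_pos: [0.4435, 0.1547, 0.1176]
tool_rot: [-0.274, 0.564, 0.751, 0.206]
contact_force: [-0.0, -0.5, -0.7]
finger_gap: 0.0004
gripper_force: 0.0
```

Run:
```python
from h import *
st,im=look('w11',.029)
for c in("wrist","scene","side"):
    if c!="wrist": bot.get_image(c)
    for l,z in(("bolt_knob",.033),("mirror_centre",.017),("glass",.027),("eyepiece",0)):
        for x in bot.landmark_of(l,c)[:1]:
            p=onz(wray(st,x["centre"]),z) if c=="wrist" else px2w(c,x["centre"],z=z); e=p[:2]-H; print(c,l,round(x["conf"],2),p,e@XS,e@YS)
g=cv2.cvtColor(im,cv2.COLOR_RGB2GRAY)
```

```text
[0.4435 0.1547 0.1176] [-0.1788  0.6181 -0.7655] [-0.042  -0.5115 -0.6991] 17.8
tcp stage -0.144055581430629 0.12883061822976544
0.81 ((524.1900634765625, 319.52374267578125), (113.91496276855469, 125.8769302368164), 160.08924865722656)
mirror stage -0.00831323474121093 0.00534141485595706
wrist bolt_knob 0.57 [0.4806 0.2377 0.033 ] -0.07473194586419604 0.06998123093894942
wrist mirror_centre 0.79 [0.5258 0.3278 0.017 ] -0.0008430561819828032 0.0015049044579002694
wrist glass 0.57 [0.5277 0.3272 0.027 ] -0.00197088749649939 -0.00017203940507353236
scene bolt_knob 0.74 [0.4847 0.2385 0.033 ] -0.07513080863440927 0.06582147278387492
scene mirror_centre 0.82 [0.5298 0.3182 0.017 ] -0.011199608751273104 0.00032214283670708435
scene glass 0.74 [0.5354 0.3172 0.027 ] -0.013687940908197286 -0.0047975770502651765
scene eyepiece 0.62 [0.4715 0.0782 0.    ] -0.22529271381069715 0.1232065132004728
side mirror_centre 0.92 [0.5393 0.3337 0.017 ] 0.0010672281270103588 -0.013068059944443898
side glass 0.6 [0.5219 0.3283 0.027 ] 0.000705222927445859 0.005079174313538875
side eyepiece 0.55 [ 0.4713  0.061  -0.    ] -0.2417480329397025 0.12829326271613511
```

The bolt stopped hard at 20 N with the knob at about y 0.066, the mirror is still home, and the arm is clear. I'll hand it in.

```bash
python3 -c "
from bench import bot
print(bot.close_job())"
```

```text
the job is handed in; nothing more can be done
None
```

The job is handed in: by my measurements the mirror is fully home against both stop pins and the bolt is shut on its stop (knob at y about +66 mm), with the arm clear and nothing else on the desk knowingly touched; no verdict was returned.

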